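# Gauge the spindle thread with the pitch comb leaf

### The job

Check the thread of the spindle in the cradle: take the brass pitch comb leaf (red handle, coarse teeth) by its head, draw it out of the wooden holder, lay it flat on the cradle's ledge with its teeth towards the spindle but still clear of the threads, and let go. Then take it again by its handle and slide it gently forward until its teeth are fully home in the thread and it lies flat and square, and leave it there. Leave the steel leaf in the holder and do not disturb the small loose things round about.

Things in the scene. Friction and masses are not known exactly. Their poses are not given: they have to be found in the camera images.
- coarse_leaf: Brass pitch comb leaf, red handle, 90 g, 81 mm long. Origin under the middle of its head; +x to the teeth, z up. Head 42 mm wide (y), x -11 to +11 mm, 8 mm thick; 5 teeth of 8 mm pitch on its front, x 11 to 15.3 mm. Starts in a holder sleeve, teeth outward, handle covered: take it across the two ends of its head (42 mm) and draw it straight out along its +x.
- coarse_tip (a point): Middle of the brass leaf's row of tooth tips, at half thickness: 15.3 mm ahead (+x) of the leaf's origin, 4 mm above its underside. Each tooth is 6 mm wide at its base, 1.6 mm at the tip.
- coarse_handle (a point): Middle of the brass leaf's red handle, 40 mm behind the leaf's origin and 6.5 mm above its underside. The handle runs from x = -66 to -11 mm of the leaf, 16 mm wide, 13 mm high, its underside level with the head's.
- fine_leaf: Steel comb leaf of the same size with a blue handle and 6 finer teeth of 6 mm pitch, in the other sleeve; the same frame. Not to be moved.
- holder: Fixed wooden block on 40 mm legs, two sleeves under clear covers. Origin at its centre on the bench; leaves are drawn out along +x. Block x -40 to +20, y -67 to +67 mm; leaves lie 54 mm above the bench, origins near x = 33, y = +48 or -48 mm (either way round). Covers: x -39 to +15 mm, top at 74 mm; inside 21 mm wide, 17 mm high. Draw a leaf out at least 50 mm.
- tongue (a point): On the holder, x = 36, y = 0, z = 54 mm. A tongue 22 mm wide and 14 mm thick reaches to this x under each head; the ends of the heads hang free: nothing below but loose litter on the bench, under 36 mm high.
- cradle: Fixed gauging cradle, 150 x 100 mm, on 40 mm legs; origin at its centre on the bench, +x along the ledge to the spindle. Base plate with its top at z = 42 mm. Two grey cheeks up to z = 78 mm hold the spindle: x 7 to 63 mm, y 26 to 44 mm on either side, 52 mm apart, so fingers on the ends of the leaf's head do not fit between them.
- rest (a point): Where to lay the leaf down: on top of the cradle's ledge, x = -20, y = 0, z = 52 mm of the cradle; the leaf's origin here, its +x along the cradle's +x, is clear of cheeks and threads, 39.7 mm short of home. The ledge is an aluminium rail 36 mm wide (y), x -75 to +29 mm, top at 52 mm, so the ends of the leaf's head overhang it by 3 mm.
- spindle: Steel spindle fixed in the cradle, along the cradle's y; origin on its axis, x = 45, y = 0, z = 56 mm of the cradle. Thread of 8 mm pitch, 28 mm over the crests, 20 mm at the core. On the side facing the ledge there are grooves at y = 0, +-8, +-16 mm and crests halfway between.
- seat (a point): Where the middle of the brass leaf's tooth tips comes to lie when the leaf is fully home: on the thread's core, x = 35 mm, y = 0, z = 56 mm of the cradle; the axes are the cradle's. The seated teeth have about 0.4 mm of side play.
- sandblaster: Big white sandblast cabinet, fixed at the back between the two fixtures; taller than 0.3 m. Seen from above it fills about x 0.55 to 0.90 m, y -0.31 to +0.14 m: carry things from the holder to the cradle in front of it, nearer to the robot (x about 0.43 m midway).
- yellow_jar: Small yellow lidded jar, 30 mm across, 36 mm high, loose; origin under its centre. Bystander.
- wax: Blue block of carving wax, 30 x 46 x 19 mm, loose; origin under its centre. Bystander.
- dish: Small round white dish, 58 mm across, 16 mm high, loose; origin under its centre. Bystander.
- wood_block: Pine offcut, 30 x 55 x 22 mm, loose; origin under its centre. Bystander.

How it is judged:
By the outcome, as a careful person would: the job done as asked, in the order asked, and still so for the second after the job is handed in, with the robot touching nothing.
It also fails if it takes over 48 s, if anything falls off the work surface, if the arm or the gripper's body presses on something with over 40 N, if the wrist force passes 120 N, or if a joint passes its speed limit or range.

### The arm

A 6-joint arm with a two-finger parallel gripper is mounted at the origin on a cart in front of the work surface, level with it; the furniture and walls round the work are solid. World frame = base frame: x ahead of the robot, y to its left, z up, the work surface at z = 0. Lengths are in m, angles in degrees, forces in N, time in s.
With the tool pointing down it reaches from about 0.35 to 0.875 m from the base axis. Payload 4.2 kg.
Tool frame: the origin (TCP) lies at the very end of the fingers, on their centre line; the grasp point (between the pads) lies 19 mm behind it (r.hold_point_z is the distance from the TCP to the grasp point, in m); z points along the fingers, y is the direction in which the jaws open and shut (so a half turn about z gives the same grasp; the last joint's range is limited). The gripper opens to 87 mm and grips with 3 to 60 N. Pads are 19 mm wide; open, the fingers measure 117 mm over their backs; the gripper's body (75 mm by 190 mm) begins 51 mm behind the grasp point.
Start: joints at [83.973, 22.042, 0.453, 0, -68.411, -14.817], TCP at [0.222, 0.584, 0.223] pointing down, gripper open.
Joint ranges: [-179.83, 179.83], [-69.29, 118.12], [-61.27, 80.66], [-181.25, 117.63], [-171.15, -9.14], [-177.46, 177.46]. Speed limits (degrees/s): [159.86, 159.86, 180, 180, 180, 180].

### API

Orientations are given as a 3x3 rotation matrix whose columns are the frame's x, y, z axes.
In Python, from station import r, cams, ticket gives the robot as it stands.
- The arm moves only by the tool drive_tool, never from a script. Its argument "deltas" is a list of rows, each an object of numbers: "dx", "dy", "dz": the shift along the tool's x, y, z in m; "wx", "wy", "wz": the turn, a rotation vector about the tool's x, y, z in degrees. A call has 1 to 20 rows; each row is the pose to reach, as a shift and turn from the pose commanded when the call began, along the tool's axes at that moment; what a row does not reach only later rows make up. A row lasts 1/10 s, in which the tool goes at most 50 mm and 8.59 degrees, less where a joint would pass 70% of its speed; a pose out of reach is approached as far as the arm can. A call with a gripper value outside its range is refused whole. "gripper" is the opening, from 0 (shut) to 1 (fully open), set as the call begins (left out, the last holds). The fingers move at their own pace and stop on an object; the grip force is fixed at half the most. Time passes only in rows, so rows that repeat a pose let the fingers close. It gives the time, the measured TCP pose, the force and the opening at its end, in the units of the state.
- r.sense(): the state, without advancing time (a new reading comes with each control period).
- cams.capture(name): name is "scene" or "top" or "wrist"; returns the picture (400x640x3 uint8, red, green, blue); there is no depth.
- cams.camera_model(name): a dict with "intrinsics" (3x3 intrinsics, pixels), "extrinsics" (4x4, takes a point from world to camera coordinates); the wrist camera has in their place "T_tool_cam" (4x4, takes a point from camera to tool coordinates, whose origin is the TCP and whose axes are the flange's). Camera axes: x right, y down, z forward; pixel columns grow to the right and rows downward; lengths in m; the calibration is good to about 2 mm. A picture is of the moment at which its call begins: read the wrist's pose just before it. camera_model takes no time and is no camera call.
- ticket.finish_job(): hands the job in, once; it reports no verdict.
The state is a dict: "time_s": time; "joints": joint angles; "joint_velocities": joint speeds; "effort": joint torques, N m; "tcp_pos": TCP position; "ee_rot": TCP orientation; "wrist_force": force on the tool from outside, world axes, zero at the start; "moment": the same for the moment, N m; "gripper_width": opening from 0.0 (shut) to 1.0 (fully open).
Only numpy, scipy, OpenCV 4.12 (cv2) and the standard library are available. Lean on these libraries where they do the work, as an engineer would, in place of code of your own. Each camera call takes 0.05 s, during which the arm holds its last target.

## Working session

There is one attempt and no reset: what is moved stays moved. The work goes in short steps, Python scripts to look and compute and a tool call to move; the robot and the scene stay as the last step left them, time stands still between calls to the robot, and variables do not carry over. Pictures are saved under pics/ and viewed, and the job is handed in when it is done.

Besides the shell and the picture viewer there is one more tool, called after ">>>" by a JSON object that holds its "fn" and its "kwargs". drive_tool: Moves the arm, as the interface text tells. Its arguments: {"type":"object","properties":{"deltas":{"type":"array","items":{"type":"object","properties":{"dx":{"type":"number"},"dy":{"type":"number"},"dz":{"type":"number"},"wx":{"type":"number"},"wy":{"type":"number"},"wz":{"type":"number"}}}},"gripper":{"type":"number"}},"required":["deltas"]}

```bash
mkdir -p pics; ls; python3 - <<'E'
from station import r,cams,ticket
import cv2,numpy as np
np.set_printoptions(precision=4,suppress=True)
for n in ["scene","top","wrist"]:
    im=cams.capture(n); cv2.imwrite(f"pics/{n}0.png",cv2.cvtColor(im,cv2.COLOR_RGB2BGR))
    print(n,cams.camera_model(n))
print(r.sense(), r.hold_point_z)
E
```

```text
pics
scene {'intrinsics': array([[437.6167,   0.    , 323.8808],
       [  0.    , 437.6167, 201.7026],
       [  0.    ,   0.    ,   1.    ]]), 'extrinsics': array([[-0.8346, -0.5508,  0.0089,  0.4658],
       [-0.4258,  0.6348, -0.6448,  0.2415],
       [ 0.3494, -0.5419, -0.7643,  1.3774],
       [ 0.    ,  0.    ,  0.    ,  1.    ]])}
top {'intrinsics': array([[500.5155,   0.    , 322.6873],
       [  0.    , 500.5155, 191.174 ],
       [  0.    ,   0.    ,   1.    ]]), 'extrinsics': array([[-0.3412, -0.94  ,  0.006 ,  0.2   ],
       [-0.9048,  0.3266, -0.2732,  0.4803],
       [ 0.2548, -0.0987, -0.9619,  1.2989],
       [ 0.    ,  0.    ,  0.    ,  1.    ]])}
wrist {'intrinsics': array([[360.2178,   0.    , 316.7226],
       [  0.    , 360.2178, 198.3291],
       [  0.    ,   0.    ,   1.    ]]), 'T_tool_cam': array([[-0.0006, -0.9646, -0.2638,  0.0732],
       [ 1.    , -0.0001, -0.0018,  0.0013],
       [ 0.0017, -0.2638,  0.9646, -0.1626],
       [ 0.    ,  0.    ,  0.    ,  1.    ]])}
{'time_s': 0.15, 'joints': array([ 83.9738,  22.0819,   0.3982,  -0.0182, -68.4113, -14.8172]), 'joint_velocities': array([-0.0732, -0.1927,  0.1099,  0.1077,  0.0477,  0.0122]), 'effort': array([ -0.0002, -39.1054,  18.7587,   4.2224,   0.0124,  -0.0001]), 'tcp_pos': array([0.2222, 0.5837, 0.2217]), 'ee_rot': array([[ 0.9345, -0.3559, -0.0005],
       [-0.3559, -0.9345, -0.0016],
       [ 0.0001,  0.0017, -1.    ]]), 'wrist_force': array([ 0.3694, -0.5108, -0.2298]), 'moment': array([-0.0146,  0.024 , -0.0017]), 'gripper_width': 1.0021908949666374} 0.0187
```

View pics/scene0.png

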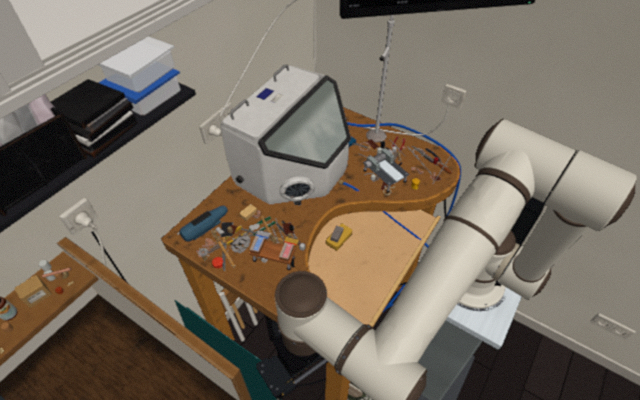

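View pics/top0.png

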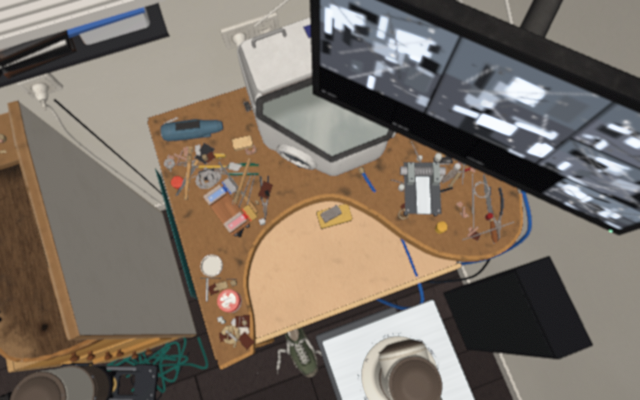

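View pics/wrist0.png

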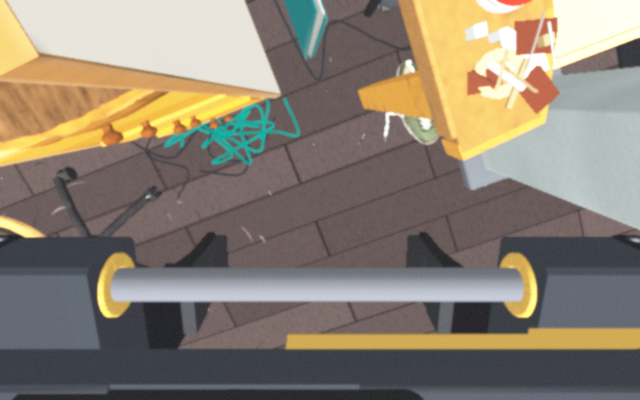

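```bash
python3 - <<'E'
import cv2
a=cv2.imread('pics/top0.png');b=cv2.imread('pics/scene0.png')
cv2.imwrite('pics/t_h.png',cv2.resize(a[140:260,160:300],None,fx=5,fy=5,interpolation=2))
cv2.imwrite('pics/t_c.png',cv2.resize(a[140:260,380:500],None,fx=5,fy=5,interpolation=2))
cv2.imwrite('pics/s_h.png',cv2.resize(b[190:290,190:330],None,fx=5,fy=5,interpolation=2))
cv2.imwrite('pics/s_c.png',cv2.resize(b[110:210,340:460],None,fx=6,fy=6,interpolation=2))
E
```

```text
(no output)
```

View pics/t_h.png

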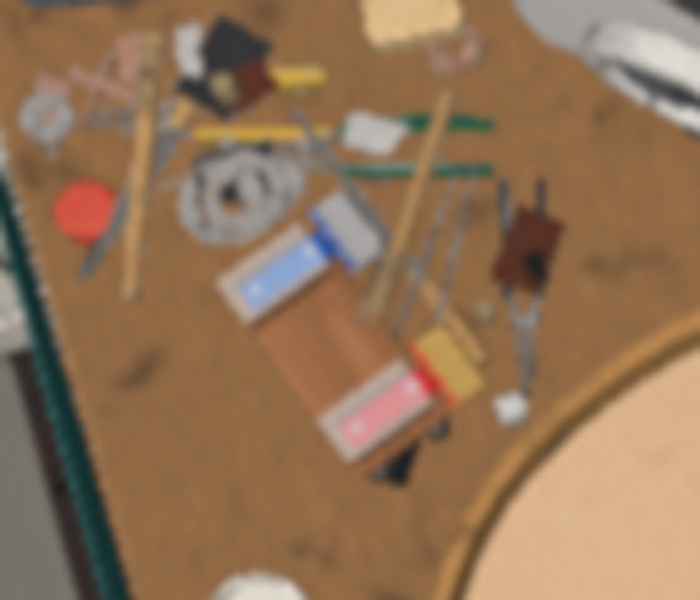

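View pics/t_c.png

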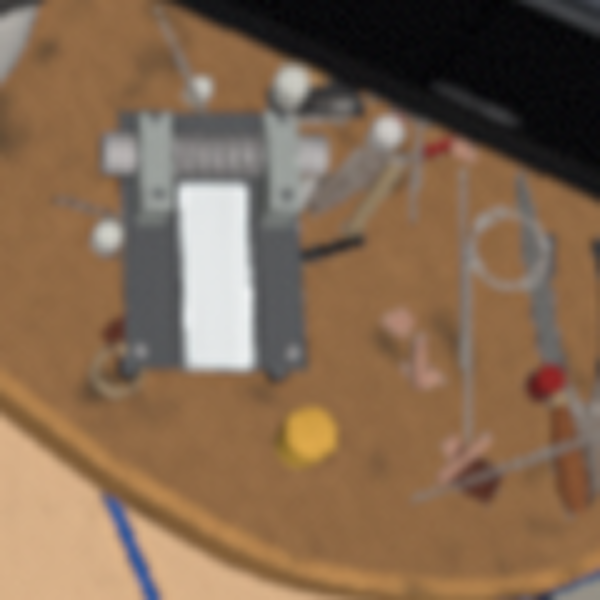

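View pics/s_h.png

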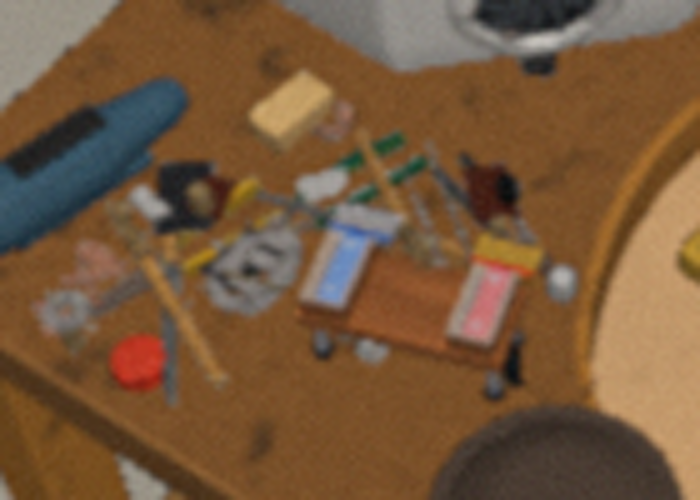

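View pics/s_c.png

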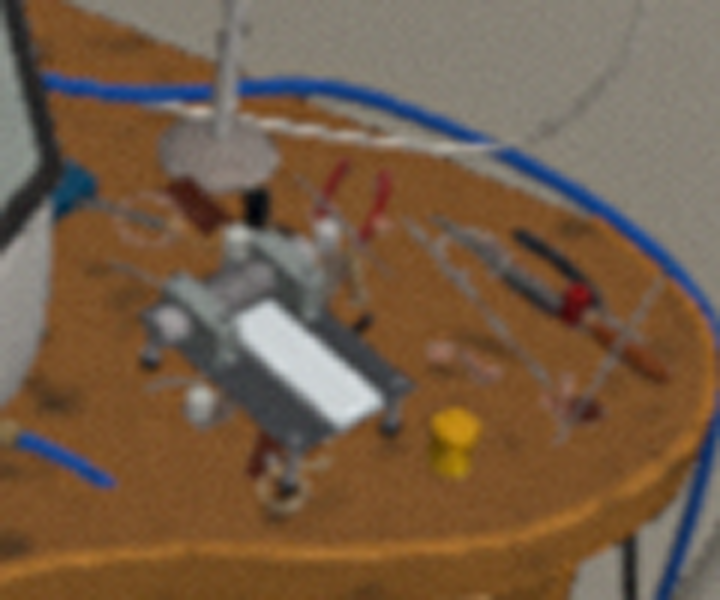

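```bash
cat > h.py <<'E'
import numpy as np,cv2
np.set_printoptions(precision=4,suppress=True)
def ray(cm,uv,z,T=None):
    K=cm["intrinsics"]; d=np.linalg.inv(K)@np.array([uv[0],uv[1],1.])
    if T is None: T=np.linalg.inv(cm["extrinsics"])
    o=T[:3,3]; w=T[:3,:3]@d
    return o+w*(z-o[2])/w[2]
def wristT(cm,s):
    W=np.eye(4);W[:3,:3]=s["ee_rot"];W[:3,3]=s["tcp_pos"]; return W@cm["T_tool_cam"]
def proj(cm,P,T=None):
    E=cm["extrinsics"] if T is None else np.linalg.inv(T)
    q=(E@np.append(P,1))[:3]; q=cm["intrinsics"]@q; return q[:2]/q[2]
E
python3 - <<'E'
from station import cams
from h import *
t=cams.camera_model("top");s=cams.camera_model("scene")
def T(p,z):return ray(t,(p[0]/5+160,p[1]/5+140),z)
def C(p,z):return ray(t,(p[0]/5+380,p[1]/5+140),z)
def S(p,z):return ray(s,(p[0]/5+190,p[1]/5+190),z)
def SC(p,z):return ray(s,(p[0]/6+340,p[1]/6+110),z)
for p in [(412,348),(440,325),(485,380),(455,405),(448,366)]: print("brass",T(p,.062))
print("steel",T((347,231),.062))
print("scene brass",S((508,252),.062),"steel",S((368,222),.062))
for p in [(180,184),(246,184),(255,368),(188,370)]: print("rail",C(p,.052))
for p in [(235,312),(272,300),(383,400),(345,428)]: print("rail sc",SC(p,.052))
E
```

```text
brass [0.5459 0.2461 0.062 ]
brass [0.553 0.228 0.062]
brass [0.5156 0.2145 0.062 ]
brass [0.5079 0.2339 0.062 ]
brass [0.5297 0.2309 0.062 ]
steel [0.621  0.2598 0.062 ]
scene brass [0.5291 0.231  0.062 ] steel [0.6175 0.262  0.062 ]
rail [ 0.4744 -0.2353  0.052 ]
rail [ 0.4619 -0.2699  0.052 ]
rail [ 0.3635 -0.2329  0.052 ]
rail [ 0.3749 -0.1981  0.052 ]
rail sc [ 0.4724 -0.2445  0.052 ]
rail sc [ 0.4583 -0.2668  0.052 ]
rail sc [ 0.3616 -0.2281  0.052 ]
rail sc [ 0.3701 -0.1947  0.052 ]
```

```bash
cat >> h.py <<'E'
from scipy.spatial.transform import Rotation as Ro
def Rdown(yaw):
    c,s=np.cos(np.radians(yaw)),np.sin(np.radians(yaw))
    return np.array([[c,s,0],[s,-c,0],[0,0,-1.]])
def delta(s,p,yaw):
    R=s["ee_rot"]; return R.T@(np.array(p)-s["tcp_pos"])*1000, Ro.from_matrix(R.T@Rdown(yaw)).as_rotvec(degrees=True)
def ax(yaw): return np.array([np.cos(np.radians(yaw)),np.sin(np.radians(yaw)),0])
E
python3 - <<'E'
from station import r
from h import *
s=r.sense(); print(s["tcp_pos"]); print(delta(s,np.array([.5297,.231,.14])-.035*ax(-72),-72))
E
```

```text
[0.2222 0.5837 0.2217]
(array([390.9128, 192.7533,  82.0844]), array([ 0.0861, -0.0503, 51.1498]))
```

>>> {"fn": "drive_tool", "kwargs": {"deltas": [{"dx": 0.01,"dy": 0.005,"wz": 2},{"dx": 0.035,"dy": 0.017,"dz": 0.005,"wz": 6},{"dx": 0.07,"dy": 0.035,"dz": 0.015,"wz": 11},{"dx": 0.11,"dy": 0.054,"dz": 0.023,"wz": 16},{"dx": 0.15,"dy": 0.074,"dz": 0.031,"wz": 21},{"dx": 0.19,"dy": 0.094,"dz": 0.04,"wz": 26},{"dx": 0.23,"dy": 0.113,"dz": 0.048,"wz": 31},{"dx": 0.27,"dy": 0.133,"dz": 0.057,"wz": 36},{"dx": 0.31,"dy": 0.153,"dz": 0.065,"wz": 41},{"dx": 0.345,"dy": 0.17,"dz": 0.073,"wz": 46},{"dx": 0.37,"dy": 0.183,"dz": 0.078,"wz": 49},{"dx": 0.385,"dy": 0.19,"dz": 0.081,"wz": 50.5},{"dx": 0.391,"dy": 0.193,"dz": 0.082,"wz": 51.1},{"dx": 0.391,"dy": 0.193,"dz": 0.082,"wz": 51.1},{"dx": 0.391,"dy": 0.193,"dz": 0.082,"wz": 51.1}], "gripper": 1}}

```text
schema error: expected keys dx, dy, dz, wx, wy, wz
```

```bash
python3 - <<'E'
from station import r,cams
from h import *
s=r.sense(); print(s["time_s"],s["tcp_pos"],s["joints"],s["ee_rot"][:,0])
im=cams.capture("wrist"); cv2.imwrite("pics/w1.png",im[:,:,::-1])
import pickle; pickle.dump(s,open("s1.pkl","wb"))
E
```

```text
0.15 [0.2222 0.5837 0.2217] [ 83.9738  22.0819   0.3982  -0.0182 -68.4113 -14.8172] [ 0.9345 -0.3559  0.0001]
```

View pics/w1.png

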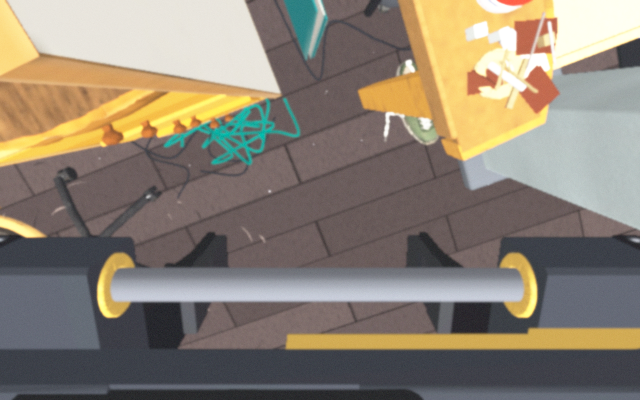

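All keys are required in every row.

>>> {"fn": "drive_tool", "kwargs": {"deltas": [{"dx": 0.01,"dy": 0.005,"dz": 0,"wx": 0,"wy": 0,"wz": 2},{"dx": 0.035,"dy": 0.017,"dz": 0.005,"wx": 0,"wy": 0,"wz": 6},{"dx": 0.07,"dy": 0.035,"dz": 0.015,"wx": 0,"wy": 0,"wz": 11},{"dx": 0.11,"dy": 0.054,"dz": 0.023,"wx": 0,"wy": 0,"wz": 16},{"dx": 0.15,"dy": 0.074,"dz": 0.031,"wx": 0,"wy": 0,"wz": 21},{"dx": 0.19,"dy": 0.094,"dz": 0.04,"wx": 0,"wy": 0,"wz": 26},{"dx": 0.23,"dy": 0.113,"dz": 0.048,"wx": 0,"wy": 0,"wz": 31},{"dx": 0.27,"dy": 0.133,"dz": 0.057,"wx": 0,"wy": 0,"wz": 36},{"dx": 0.31,"dy": 0.153,"dz": 0.065,"wx": 0,"wy": 0,"wz": 41},{"dx": 0.345,"dy": 0.17,"dz": 0.073,"wx": 0,"wy": 0,"wz": 46},{"dx": 0.37,"dy": 0.183,"dz": 0.078,"wx": 0,"wy": 0,"wz": 49},{"dx": 0.385,"dy": 0.19,"dz": 0.081,"wx": 0,"wy": 0,"wz": 50.5},{"dx": 0.391,"dy": 0.193,"dz": 0.082,"wx": 0.1,"wy": 0,"wz": 51.1},{"dx": 0.391,"dy": 0.193,"dz": 0.082,"wx": 0.1,"wy": 0,"wz": 51.1},{"dx": 0.391,"dy": 0.193,"dz": 0.082,"wx": 0.1,"wy": 0,"wz": 51.1}], "gripper": 1}}

```text
time_s: 1.7
tcp_pos: [0.5187, 0.2654, 0.1409]
ee_rot: [[0.311, -0.95, 0.002], [-0.95, -0.311, 0.002], [-0.001, -0.002, -1.0]]
wrist_force: [-0.8, 0.8, -0.2]
gripper_width: 1.001
```

```bash
python3 - <<'E'
from station import r,cams
from h import *
s=r.sense(); print(s["time_s"],s["tcp_pos"],s["joints"],s["ee_rot"][:,0])
im=cams.capture("wrist"); cv2.imwrite("pics/w2.png",im[:,:,::-1])
import pickle; pickle.dump(s,open("s1.pkl","wb"))
E
```

```text
1.7 [0.5187 0.2654 0.1409] [ 43.0078  21.9205 -12.3084  -0.0065 -55.6349 -24.8782] [ 0.3111 -0.9504 -0.0011]
```

View pics/w2.png

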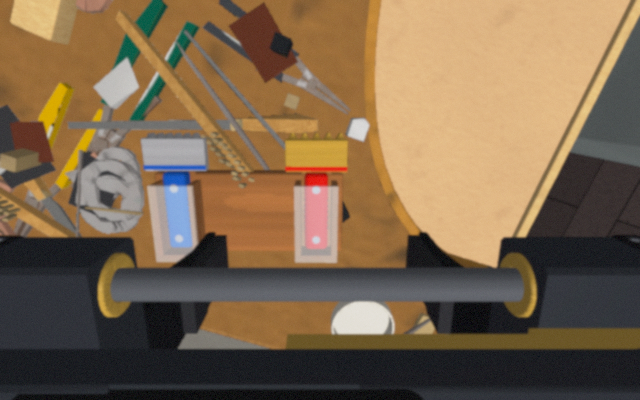

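```bash
python3 - <<'E'
import cv2
a=cv2.imread('pics/w2.png')
cv2.imwrite('pics/w2c.png',cv2.resize(a[120:270,260:380],None,fx=5,fy=5,interpolation=2)[:600])
cv2.imwrite('pics/w2d.png',cv2.resize(a[120:220,130:370],None,fx=3.3,fy=3.3,interpolation=2))
E
```

```text
(no output)
```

View pics/w2c.png

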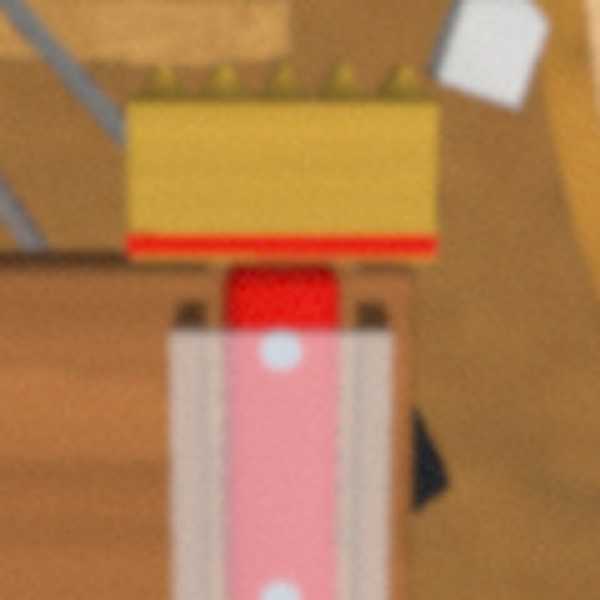

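View pics/w2d.png

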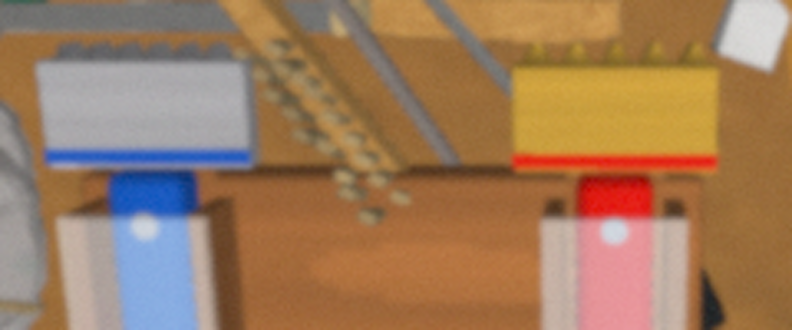

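```bash
python3 - <<'E'
from station import cams
from h import *
import pickle
s=pickle.load(open('s1.pkl','rb'));cm=cams.camera_model("wrist");T=wristT(cm,s)
f=lambda p,z:ray(cm,(p[0]/5+260,p[1]/5+120),z,T)
P=[f(p,.062) for p in [(126,101),(437,101),(437,257),(126,257)]]
print(np.array(P)); c=np.mean(P,0); print(c)
w=P[1]-P[0];w2=P[2]-P[3];print(np.linalg.norm(w),np.linalg.norm(w2),np.linalg.norm(P[0]-P[3]))
print(np.degrees(np.arctan2(*(w/1)[[1,0]])),np.degrees(np.arctan2(*w2[[1,0]])))
tips=[f((163,66),.058),f((404,66),.058)];print(tips,np.linalg.norm(tips[0]-tips[1]))
print("steel", ray(cm,(146/3.3+130,112/3.3+120),.062,T))
yaw=-72.0
print(delta(s,np.append(c[:2],.12),-72), delta(s,np.append(c[:2],.047),-72))
E
```

```text
[[0.5539 0.227  0.062 ]
 [0.5145 0.2141 0.062 ]
 [0.5075 0.234  0.062 ]
 [0.5478 0.2472 0.062 ]]
[0.5309 0.2306 0.062 ]
0.0414106075469119 0.042379611357600336 0.021122380134901114
-161.89198180062175 -161.8789587540658
[array([0.5507, 0.2214, 0.058 ]), array([0.5199, 0.2114, 0.058 ])] 0.03245477495276239
steel [0.6223 0.259  0.062 ]
(array([36.9171, -0.7217, 20.8822]), array([-0.1212,  0.0622,  0.126 ])) (array([36.9962, -0.5671, 93.882 ]), array([-0.1212,  0.0622,  0.126 ]))
```

>>> {"fn": "drive_tool", "kwargs": {"deltas": [{"dx": 0.012,"dy": 0,"dz": 0,"wx": 0,"wy": 0,"wz": 0},{"dx": 0.03,"dy": -0.0006,"dz": 0.004,"wx": 0,"wy": 0,"wz": 0},{"dx": 0.037,"dy": -0.0006,"dz": 0.015,"wx": 0,"wy": 0,"wz": 0},{"dx": 0.037,"dy": -0.0006,"dz": 0.032,"wx": -0.1,"wy": 0,"wz": 0.1},{"dx": 0.037,"dy": -0.0006,"dz": 0.05,"wx": -0.1,"wy": 0,"wz": 0.1},{"dx": 0.037,"dy": -0.0006,"dz": 0.066,"wx": -0.1,"wy": 0,"wz": 0.1},{"dx": 0.037,"dy": -0.0006,"dz": 0.079,"wx": -0.1,"wy": 0,"wz": 0.1},{"dx": 0.037,"dy": -0.0006,"dz": 0.088,"wx": -0.1,"wy": 0,"wz": 0.1},{"dx": 0.037,"dy": -0.0006,"dz": 0.0935,"wx": -0.1,"wy": 0,"wz": 0.1},{"dx": 0.037,"dy": -0.0006,"dz": 0.0935,"wx": -0.1,"wy": 0,"wz": 0.1},{"dx": 0.037,"dy": -0.0006,"dz": 0.0935,"wx": -0.1,"wy": 0,"wz": 0.1}]}}

```text
time_s: 2.85
tcp_pos: [0.5316, 0.23, 0.0475]
ee_rot: [[0.309, -0.951, 0.0], [-0.951, -0.309, 0.001], [-0.001, -0.001, -1.0]]
wrist_force: [-0.0, -0.7, 0.8]
gripper_width: 0.997
```

```bash
python3 - <<'E'
from station import r,cams
from h import *
s=r.sense(); print(s["time_s"],s["tcp_pos"],s["wrist_force"])
im=cams.capture("wrist"); cv2.imwrite("pics/w3.png",im[:,:,::-1])
E
```

```text
2.85 [0.5316 0.23   0.0475] [-0.0498 -0.7413  0.7967]
```

View pics/w3.png

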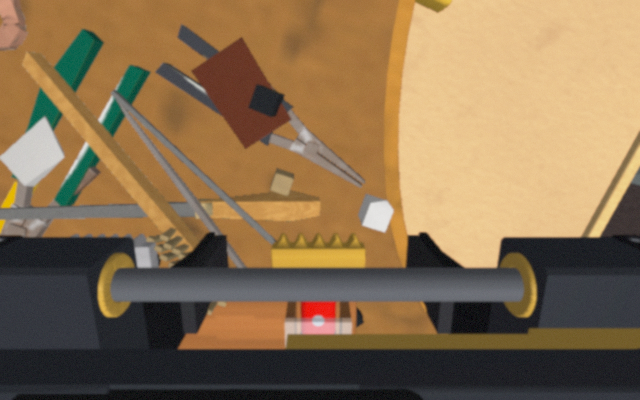

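>>> {"fn": "drive_tool", "kwargs": {"deltas": [{"dx": 0,"dy": 0,"dz": 0,"wx": 0,"wy": 0,"wz": 0},{"dx": 0,"dy": 0,"dz": 0,"wx": 0,"wy": 0,"wz": 0},{"dx": 0,"dy": 0,"dz": 0,"wx": 0,"wy": 0,"wz": 0},{"dx": 0,"dy": 0,"dz": 0,"wx": 0,"wy": 0,"wz": 0},{"dx": 0,"dy": 0,"dz": 0,"wx": 0,"wy": 0,"wz": 0},{"dx": 0,"dy": 0,"dz": 0,"wx": 0,"wy": 0,"wz": 0},{"dx": 0,"dy": 0,"dz": 0,"wx": 0,"wy": 0,"wz": 0},{"dx": 0,"dy": 0,"dz": 0,"wx": 0,"wy": 0,"wz": 0}], "gripper": 0.3}}

```text
time_s: 3.7
tcp_pos: [0.5312, 0.2297, 0.047]
ee_rot: [[0.308, -0.951, -0.001], [-0.951, -0.308, 0.001], [-0.001, 0.0, -1.0]]
wrist_force: [-0.2, 0.2, -0.7]
gripper_width: 0.475
```

>>> {"fn": "drive_tool", "kwargs": {"deltas": [{"dx": 0,"dy": 0,"dz": -0.001,"wx": 0,"wy": 0,"wz": 0},{"dx": 0.003,"dy": 0,"dz": -0.0015,"wx": 0,"wy": 0,"wz": 0},{"dx": 0.009,"dy": 0,"dz": -0.0015,"wx": 0,"wy": 0,"wz": 0},{"dx": 0.017,"dy": 0,"dz": -0.0015,"wx": 0,"wy": 0,"wz": 0},{"dx": 0.026,"dy": 0,"dz": -0.0015,"wx": 0,"wy": 0,"wz": 0},{"dx": 0.035,"dy": 0,"dz": -0.0015,"wx": 0,"wy": 0,"wz": 0},{"dx": 0.044,"dy": 0,"dz": -0.0015,"wx": 0,"wy": 0,"wz": 0},{"dx": 0.052,"dy": 0,"dz": -0.002,"wx": 0,"wy": 0,"wz": 0},{"dx": 0.058,"dy": 0,"dz": -0.003,"wx": 0,"wy": 0,"wz": 0},{"dx": 0.06,"dy": 0,"dz": -0.008,"wx": 0,"wy": 0,"wz": 0},{"dx": 0.06,"dy": 0,"dz": -0.02,"wx": 0,"wy": 0,"wz": 0},{"dx": 0.06,"dy": 0,"dz": -0.04,"wx": 0,"wy": 0,"wz": 0},{"dx": 0.06,"dy": 0,"dz": -0.06,"wx": 0,"wy": 0,"wz": 0},{"dx": 0.06,"dy": 0,"dz": -0.07,"wx": 0,"wy": 0,"wz": 0},{"dx": 0.06,"dy": 0,"dz": -0.073,"wx": 0,"wy": 0,"wz": 0}]}}

```text
time_s: 5.2
tcp_pos: [0.5505, 0.1733, 0.122]
ee_rot: [[0.309, -0.951, 0.003], [-0.951, -0.309, 0.003], [-0.002, -0.003, -1.0]]
wrist_force: [-0.3, -0.2, -1.6]
gripper_width: 0.479
```

```bash
python3 - <<'E'
from station import r,cams
from h import *
s=r.sense(); print(s["time_s"],s["tcp_pos"],s["wrist_force"],s["gripper_width"])
im=cams.capture("wrist"); cv2.imwrite("pics/w4.png",im[:,:,::-1])
mid=[.42,.06,.125]; print(delta(s,mid,-47))
E
```

```text
5.2 [0.5505 0.1733 0.122 ] [-0.3179 -0.2317 -1.6171] 0.4789931490006136
(array([ 67.4898, 159.1004,  -3.6467]), array([ -0.2078,   0.0482, -25.0124]))
```

View pics/w4.png

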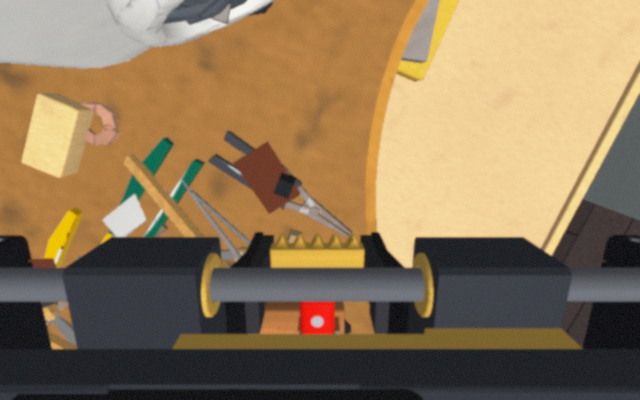

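```bash
python3 - <<'E'
from station import r,cams
from h import *
s=r.sense()
for p,y in [((.49,.168),-68),((.44,.14),-61),((.41,.06),-49),((.398,-.02),-39),((.39,-.1),-30),((.388,-.18),-23),((.392,-.224),-20.5)]:
    d,w=delta(s,list(p)+[.122],y); print(d.round(1),w.round(2))
E
```

```text
[-13.7  58.8  -0.7] [-0.12  0.08 -4.03]
[ -2.5 115.   -0.9] [ -0.13   0.07 -11.03]
[ 64.3 168.2  -1.1] [ -0.13   0.06 -23.03]
[136.7 204.3  -1.2] [ -0.14   0.04 -33.03]
[210.3 236.6  -1.4] [ -0.14   0.03 -42.03]
[285.8 263.2  -1.6] [ -0.15   0.02 -49.03]
[328.9 272.9  -1.7] [ -0.15   0.02 -51.53]
```

>>> {"fn": "drive_tool", "kwargs": {"deltas": [{"dx": -0.003,"dy": 0.012,"dz": 0,"wx": 0,"wy": 0,"wz": -1},{"dx": -0.009,"dy": 0.034,"dz": 0,"wx": 0,"wy": 0,"wz": -2},{"dx": -0.013,"dy": 0.06,"dz": -0.001,"wx": 0,"wy": 0,"wz": -4},{"dx": -0.009,"dy": 0.088,"dz": -0.001,"wx": 0,"wy": 0,"wz": -7},{"dx": 0.004,"dy": 0.115,"dz": -0.001,"wx": 0,"wy": 0,"wz": -11},{"dx": 0.026,"dy": 0.138,"dz": -0.001,"wx": 0,"wy": 0,"wz": -15},{"dx": 0.052,"dy": 0.158,"dz": -0.001,"wx": 0,"wy": 0,"wz": -20},{"dx": 0.08,"dy": 0.175,"dz": -0.001,"wx": 0,"wy": 0,"wz": -25},{"dx": 0.11,"dy": 0.191,"dz": -0.001,"wx": 0,"wy": 0,"wz": -29.5},{"dx": 0.14,"dy": 0.206,"dz": -0.001,"wx": 0,"wy": 0,"wz": -33.5},{"dx": 0.17,"dy": 0.219,"dz": -0.001,"wx": 0,"wy": 0,"wz": -37},{"dx": 0.2,"dy": 0.232,"dz": -0.001,"wx": 0,"wy": 0,"wz": -41},{"dx": 0.23,"dy": 0.244,"dz": -0.001,"wx": 0,"wy": 0,"wz": -44},{"dx": 0.26,"dy": 0.254,"dz": -0.002,"wx": 0,"wy": 0,"wz": -47},{"dx": 0.285,"dy": 0.262,"dz": -0.002,"wx": 0,"wy": 0,"wz": -49},{"dx": 0.308,"dy": 0.268,"dz": -0.002,"wx": 0,"wy": 0,"wz": -50.5},{"dx": 0.323,"dy": 0.272,"dz": -0.002,"wx": 0,"wy": 0,"wz": -51.5},{"dx": 0.329,"dy": 0.273,"dz": -0.002,"wx": -0.1,"wy": 0,"wz": -51.5},{"dx": 0.329,"dy": 0.273,"dz": -0.002,"wx": -0.1,"wy": 0,"wz": -51.5},{"dx": 0.329,"dy": 0.273,"dz": -0.002,"wx": -0.1,"wy": 0,"wz": -51.5}]}}

```text
time_s: 7.25
tcp_pos: [0.3908, -0.2239, 0.1214]
ee_rot: [[0.936, -0.351, -0.003], [-0.351, -0.936, -0.0], [-0.003, 0.001, -1.0]]
wrist_force: [0.3, 0.9, -0.5]
gripper_width: 0.479
```

```bash
python3 - <<'E'
from station import r,cams
from h import *
import pickle
s=r.sense(); print(s["time_s"],s["tcp_pos"],s["wrist_force"],s["gripper_width"],s["joints"])
im=cams.capture("wrist"); cv2.imwrite("pics/w5.png",im[:,:,::-1]);pickle.dump(s,open("s5.pkl","wb"))
cv2.imwrite('pics/w5c.png',cv2.resize(im[0:250,200:450,::-1],None,fx=2.4,fy=2.4,interpolation=2))
E
```

```text
7.25 [ 0.3908 -0.2239  0.1214] [ 0.3305  0.9203 -0.4675] 0.479077925043494 [ -9.0007  11.46   -31.3196   0.0377 -47.3786  78.4436]
```

View pics/w5.png

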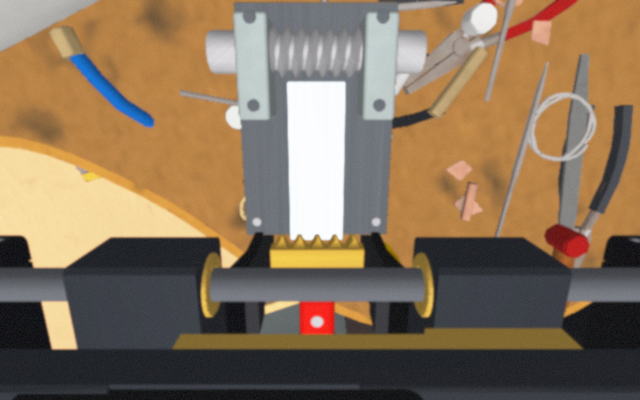

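View pics/w5c.png

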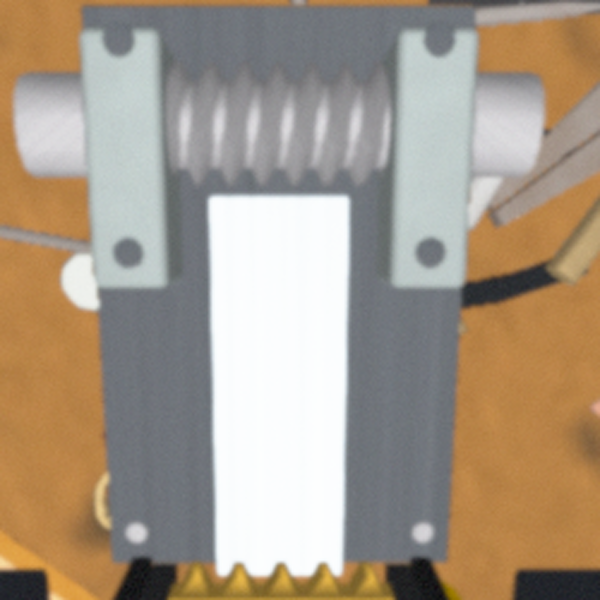

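```bash
python3 - <<'E'
from station import r,cams
from h import *
import pickle
s=pickle.load(open('s5.pkl','rb'));cm=cams.camera_model("wrist");T=wristT(cm,s)
f=lambda p,z:ray(cm,(p[0]/2.4+200,p[1]/2.4),z,T)
L=[f(p,.052) for p in [(208,196),(349,196),(344,573),(217,575)]]
print(np.array(L)); 
for a,b in [(0,1),(3,0),(2,1),(3,2)]:
    v=L[b]-L[a]; print(np.linalg.norm(v),np.degrees(np.arctan2(v[1],v[0])))
fm=(L[0]+L[1])/2; rm=(L[2]+L[3])/2; v=fm-rm; print("axis",np.degrees(np.arctan2(v[1],v[0])))
C=[f(p,.078) for p in [(166,32),(399,32),(167,287),(391,287)]]; print("cheek",np.array(C),np.linalg.norm(C[0]-C[1]),np.linalg.norm(C[2]-C[3]))
m=[(C[0]+C[1])/2,(C[2]+C[3])/2]; print(m)
P=[f(p,.042) for p in [(112,560),(447,560)]];print("plate rear",P,np.linalg.norm(P[0]-P[1]),(P[0]+P[1])/2)
tip=[f(p,.1214+.011) for p in [(198,566),(239,566),(281,565),(323,566),(365,566)]]; print("tips",np.array(tip)); v=tip[4]-tip[0];print(np.linalg.norm(v),np.degrees(np.arctan2(v[1],v[0]))+90)
R=s["ee_rot"];print("tip in tool",R.T@(tip[2]-s["tcp_pos"]))
# grooves crests silhouettes of thread: crests facing ledge
for c in [195,229,262,296,330,363]: print("crest",f((c,183),.056))
E
```

```text
[[ 0.4753 -0.2369  0.052 ]
 [ 0.4627 -0.2706  0.052 ]
 [ 0.3659 -0.2351  0.052 ]
 [ 0.3781 -0.2008  0.052 ]]
0.03600425399801344 -110.5671340161489
0.10368804378320681 -20.4097079386763
0.10306475609198049 -20.148223248626266
0.03647826458259235 -109.58438659735208
axis -20.279359736975383
cheek [[ 0.5081 -0.2426  0.078 ]
 [ 0.4904 -0.2897  0.078 ]
 [ 0.4581 -0.222   0.078 ]
 [ 0.4398 -0.2709  0.078 ]] 0.050399005201037975 0.0521757506088669
[array([ 0.4992, -0.2661,  0.078 ]), array([ 0.449 , -0.2465,  0.078 ])]
plate rear [array([ 0.3901, -0.1711,  0.042 ]), array([ 0.355 , -0.2646,  0.042 ])] 0.09989715711580231 [ 0.3726 -0.2178  0.042 ]
tips [[ 0.4092 -0.2155  0.1324]
 [ 0.4065 -0.2226  0.1324]
 [ 0.404  -0.2301  0.1324]
 [ 0.401  -0.2374  0.1324]
 [ 0.3983 -0.2447  0.1324]]
0.031244474338139573 -20.551041664465487
tip in tool [ 0.0144  0.0012 -0.0111]
crest [ 0.4791 -0.2353  0.056 ]
crest [ 0.4761 -0.2432  0.056 ]
crest [ 0.4732 -0.251   0.056 ]
crest [ 0.4702 -0.2589  0.056 ]
crest [ 0.4672 -0.2669  0.056 ]
crest [ 0.4643 -0.2746  0.056 ]
```

>>> {"fn": "drive_tool", "kwargs": {"deltas": [{"dx": 0.008,"dy": 0,"dz": 0.004,"wx": 0,"wy": 0,"wz": 0},{"dx": 0.02,"dy": -0.0007,"dz": 0.014,"wx": 0,"wy": 0,"wz": 0},{"dx": 0.031,"dy": -0.0007,"dz": 0.028,"wx": 0,"wy": 0,"wz": 0},{"dx": 0.0354,"dy": -0.0007,"dz": 0.042,"wx": 0,"wy": 0,"wz": 0},{"dx": 0.0354,"dy": -0.0007,"dz": 0.055,"wx": 0,"wy": 0,"wz": 0},{"dx": 0.0354,"dy": -0.0007,"dz": 0.064,"wx": 0,"wy": 0,"wz": 0},{"dx": 0.0354,"dy": -0.0007,"dz": 0.069,"wx": 0,"wy": 0,"wz": 0},{"dx": 0.0354,"dy": -0.0007,"dz": 0.07,"wx": 0,"wy": 0,"wz": 0},{"dx": 0.0354,"dy": -0.0007,"dz": 0.07,"wx": 0,"wy": 0,"wz": 0},{"dx": 0.0354,"dy": -0.0007,"dz": 0.07,"wx": 0,"wy": 0,"wz": 0}]}}

```text
time_s: 8.3
tcp_pos: [0.4252, -0.2364, 0.0523]
ee_rot: [[0.936, -0.351, -0.0], [-0.351, -0.936, -0.001], [-0.0, 0.001, -1.0]]
wrist_force: [-0.5, 0.1, -0.3]
gripper_width: 0.474
```

```bash
python3 - <<'E'
from station import r,cams
from h import *
import pickle
s=r.sense(); print(s["time_s"],s["tcp_pos"],s["wrist_force"],s["gripper_width"],s["ee_rot"])
im=cams.capture("wrist"); cv2.imwrite("pics/w6.png",im[:,:,::-1]);pickle.dump(s,open("s6.pkl","wb"))
cv2.imwrite('pics/w6c.png',cv2.resize(im[0:350,150:500,::-1],None,fx=2,fy=2,interpolation=2)[:600])
t=cams.capture("top");cv2.imwrite('pics/t6c.png',cv2.resize(t[130:250,360:500,::-1],None,fx=5,fy=5,interpolation=2))
E
```

```text
8.3 [ 0.4252 -0.2364  0.0523] [-0.5135  0.073  -0.257 ] 0.4736378806105253 [[ 0.9365 -0.3507 -0.0004]
 [-0.3507 -0.9365 -0.0009]
 [-0.0001  0.001  -1.    ]]
```

View pics/w6c.png

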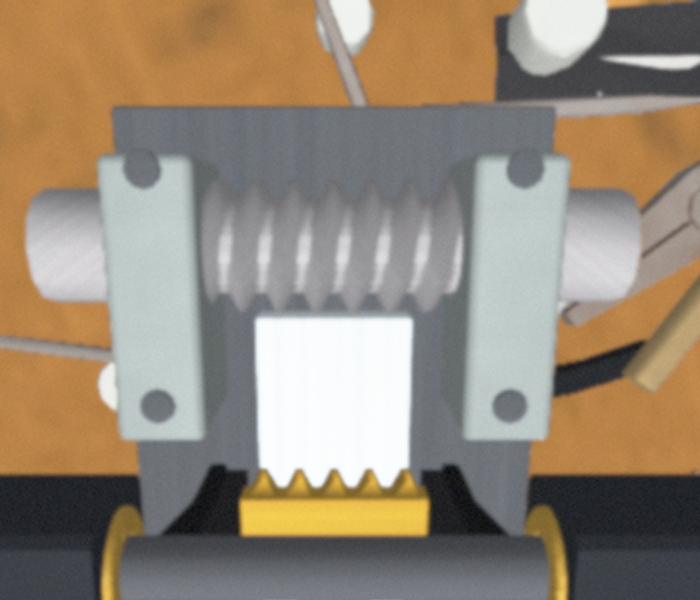

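View pics/t6c.png

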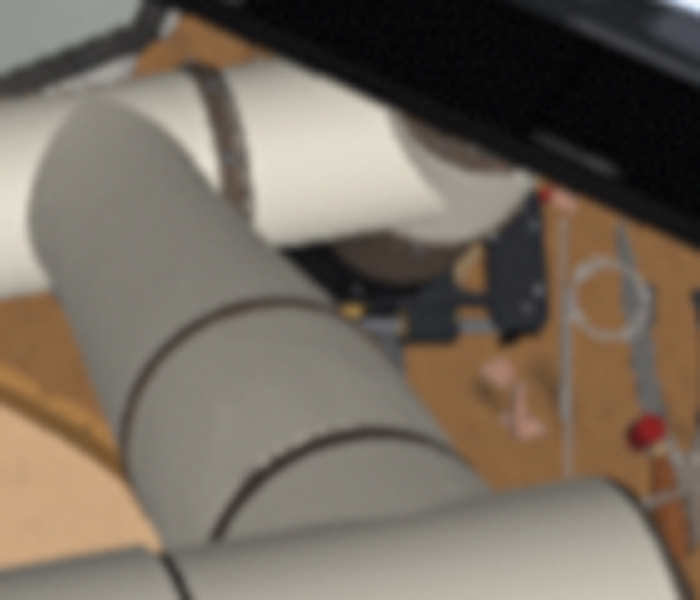

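>>> {"fn": "drive_tool", "kwargs": {"deltas": [{"dx": 0,"dy": 0,"dz": 0.002,"wx": 0,"wy": 0,"wz": 0},{"dx": 0,"dy": 0,"dz": 0.004,"wx": 0,"wy": 0,"wz": 0},{"dx": 0,"dy": 0,"dz": 0.0055,"wx": 0,"wy": 0,"wz": 0},{"dx": 0,"dy": 0,"dz": 0.0065,"wx": 0,"wy": 0,"wz": 0},{"dx": 0,"dy": 0,"dz": 0.0065,"wx": 0,"wy": 0,"wz": 0}]}}

```text
time_s: 8.9
tcp_pos: [0.4247, -0.2364, 0.0451]
ee_rot: [[0.936, -0.351, -0.002], [-0.351, -0.936, -0.001], [-0.002, 0.001, -1.0]]
wrist_force: [-0.7, 1.3, -1.0]
gripper_width: 0.476
```

>>> {"fn": "drive_tool", "kwargs": {"deltas": [{"dx": 0,"dy": 0,"dz": 0.0004,"wx": 0,"wy": 0,"wz": 0},{"dx": 0,"dy": 0,"dz": 0.0007,"wx": 0,"wy": 0,"wz": 0},{"dx": 0,"dy": 0,"dz": 0.0007,"wx": 0,"wy": 0,"wz": 0}]}}

```text
time_s: 9.2
tcp_pos: [0.4248, -0.2364, 0.0449]
ee_rot: [[0.936, -0.351, -0.002], [-0.351, -0.936, -0.001], [-0.001, 0.001, -1.0]]
wrist_force: [-0.5, 1.1, 4.1]
gripper_width: 0.476
```

```bash
python3 - <<'E'
from station import r,cams
from h import *
s=r.sense(); print(s["time_s"],s["tcp_pos"],s["wrist_force"],s["moment"])
im=cams.capture("wrist")
cv2.imwrite('pics/w7c.png',cv2.resize(im[0:350,150:500,::-1],None,fx=2,fy=2,interpolation=2)[:600])
E
```

```text
9.2 [ 0.4248 -0.2364  0.0449] [-0.5034  1.114   4.1322] [0.3388 0.3817 0.0118]
```

View pics/w7c.png

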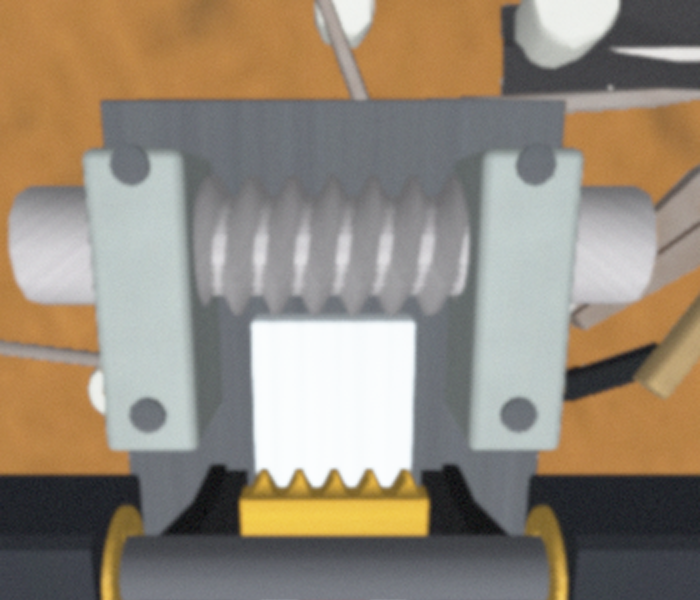

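>>> {"fn": "drive_tool", "kwargs": {"deltas": [{"dx": 0,"dy": 0,"dz": 0,"wx": 0,"wy": 0,"wz": 0},{"dx": 0,"dy": 0,"dz": 0,"wx": 0,"wy": 0,"wz": 0},{"dx": 0,"dy": 0,"dz": 0,"wx": 0,"wy": 0,"wz": 0},{"dx": 0,"dy": 0,"dz": 0,"wx": 0,"wy": 0,"wz": 0},{"dx": 0,"dy": 0,"dz": 0,"wx": 0,"wy": 0,"wz": 0},{"dx": 0,"dy": 0,"dz": -0.004,"wx": 0,"wy": 0,"wz": 0},{"dx": 0,"dy": 0,"dz": -0.015,"wx": 0,"wy": 0,"wz": 0},{"dx": -0.005,"dy": 0,"dz": -0.03,"wx": 0,"wy": 0,"wz": 0},{"dx": -0.018,"dy": 0,"dz": -0.04,"wx": 0,"wy": 0,"wz": 0},{"dx": -0.032,"dy": 0,"dz": -0.045,"wx": 0,"wy": 0,"wz": 0},{"dx": -0.04,"dy": 0,"dz": -0.045,"wx": 0,"wy": 0,"wz": 0},{"dx": -0.04,"dy": 0,"dz": -0.045,"wx": 0,"wy": 0,"wz": 0},{"dx": -0.04,"dy": 0,"dz": -0.045,"wx": 0,"wy": 0,"wz": 0}], "gripper": 1}}

```text
time_s: 10.55
tcp_pos: [0.3874, -0.2223, 0.0896]
ee_rot: [[0.937, -0.351, -0.002], [-0.351, -0.937, -0.001], [-0.001, 0.001, -1.0]]
wrist_force: [0.8, -0.7, -0.2]
gripper_width: 0.999
```

```bash
python3 - <<'E'
from station import r,cams
from h import *
import pickle
s=r.sense(); print(s["time_s"],s["tcp_pos"],s["wrist_force"],s["ee_rot"])
im=cams.capture("wrist");pickle.dump(s,open("s8.pkl","wb"))
cv2.imwrite('pics/w8.png',im[:,:,::-1])
cv2.imwrite('pics/w8c.png',cv2.resize(im[0:260,190:450,::-1],None,fx=2.3,fy=2.3,interpolation=2)[:600])
E
```

```text
10.55 [ 0.3874 -0.2223  0.0896] [ 0.7595 -0.7397 -0.1848] [[ 0.9365 -0.3506 -0.0016]
 [-0.3506 -0.9365 -0.0007]
 [-0.0012  0.0012 -1.    ]]
```

View pics/w8.png

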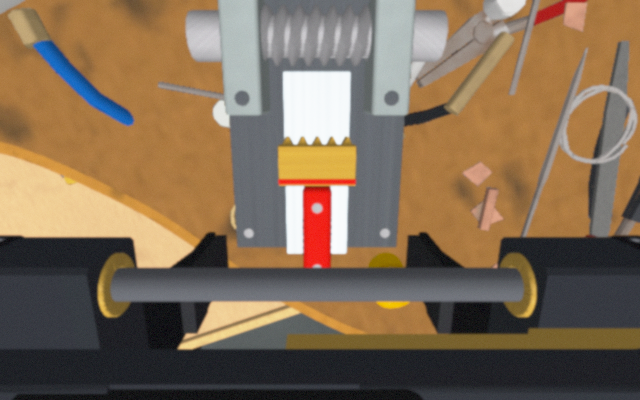

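View pics/w8c.png

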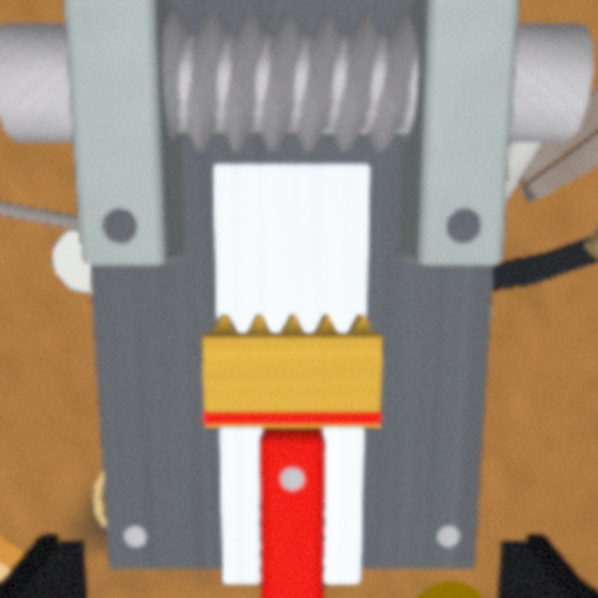

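```bash
cat > m.py <<'E'
from station import r,cams
from h import *
import pickle,sys
E
python3 - <<'E'
from m import *
s=pickle.load(open('s8.pkl','rb'));cm=cams.camera_model("wrist");T=wristT(cm,s);R=s["ee_rot"];p=s["tcp_pos"]
f=lambda q,z:(R.T@(ray(cm,(q[0]/2.3+190,q[1]/2.3),z,T)-p)*1000).round(2)
print("head",*[f(q,.060) for q in [(203,336),(383,335),(382,427),(203,427)]])
print("tips",*[f(q,.056) for q in [(224,316),(258,316),(292,316),(326,316),(362,316)]])
print("handle sides",*[f(q,.065) for q in [(261,440),(325,440),(261,590),(324,590)]])
print("crests",*[f(q,.056) for q in [(200,150),(235,150),(271,150),(307,150),(343,150),(379,150)]])
print("rail",*[f(q,.052) for q in [(214,164),(370,164),(223,583),(361,583)]])
E
```

```text
head [ 49.42 -19.44  29.47] [49.63 22.18 29.52] [27.78 22.57 29.55] [ 27.8  -20.06  29.5 ]
tips [ 53.6  -14.81  33.48] [53.6  -6.83 33.48] [53.59  1.14 33.49] [53.59  9.12 33.5 ] [53.58 17.56 33.51]
handle sides [25.87 -6.08 24.52] [25.86  8.83 24.54] [-12.05  -6.47  24.56] [-12.06   8.97  24.58]
crests [ 90.27 -19.34  33.43] [ 90.26 -11.54  33.43] [90.26 -3.52 33.44] [90.25  4.5  33.45] [90.25 12.52 33.46] [90.24 20.54 33.47]
rail [ 87.6  -16.66  37.43] [87.58 18.96 37.47] [-15.98 -16.93  37.56] [-16.    19.15  37.6 ]
```

>>> {"fn": "drive_tool", "kwargs": {"deltas": [{"dx": 0,"dy": 0,"dz": 0.006,"wx": 0,"wy": 0,"wz": 0},{"dx": 0,"dy": 0,"dz": 0.016,"wx": 0,"wy": 0,"wz": 0},{"dx": 0,"dy": 0,"dz": 0.026,"wx": 0,"wy": 0,"wz": 0},{"dx": 0,"dy": 0,"dz": 0.032,"wx": 0,"wy": 0,"wz": 0},{"dx": 0,"dy": 0,"dz": 0.0345,"wx": 0,"wy": 0,"wz": 0},{"dx": 0,"dy": 0,"dz": 0.035,"wx": 0,"wy": 0,"wz": 0},{"dx": 0,"dy": 0,"dz": 0.035,"wx": 0,"wy": 0,"wz": 0},{"dx": 0,"dy": 0,"dz": 0.035,"wx": 0,"wy": 0,"wz": 0}]}}

```text
time_s: 11.4
tcp_pos: [0.3876, -0.2224, 0.0549]
ee_rot: [[0.936, -0.351, -0.001], [-0.351, -0.936, -0.001], [-0.001, 0.001, -1.0]]
wrist_force: [0.6, -0.1, 0.3]
gripper_width: 1.0
```

>>> {"fn": "drive_tool", "kwargs": {"deltas": [{"dx": 0,"dy": 0,"dz": 0.0005,"wx": 0,"wy": 0,"wz": 0},{"dx": 0,"dy": 0,"dz": 0.0005,"wx": 0,"wy": 0,"wz": 0},{"dx": 0,"dy": 0,"dz": 0.0005,"wx": 0,"wy": 0,"wz": 0},{"dx": 0,"dy": 0,"dz": 0.0005,"wx": 0,"wy": 0,"wz": 0},{"dx": 0,"dy": 0,"dz": 0.0005,"wx": 0,"wy": 0,"wz": 0},{"dx": 0,"dy": 0,"dz": 0.0005,"wx": 0,"wy": 0,"wz": 0},{"dx": 0,"dy": 0,"dz": 0.0005,"wx": 0,"wy": 0,"wz": 0},{"dx": 0,"dy": 0,"dz": 0.0005,"wx": 0,"wy": 0,"wz": 0},{"dx": 0,"dy": 0,"dz": 0.0005,"wx": 0,"wy": 0,"wz": 0},{"dx": 0,"dy": 0,"dz": 0.0005,"wx": 0,"wy": 0,"wz": 0}], "gripper": 0.1}}

```text
time_s: 12.4
tcp_pos: [0.3873, -0.2224, 0.0541]
ee_rot: [[0.936, -0.351, -0.002], [-0.351, -0.936, -0.001], [-0.001, 0.001, -1.0]]
wrist_force: [0.2, -0.6, -0.6]
gripper_width: 0.182
```

```bash
python3 - <<'E'
from m import *
s=r.sense(); print(s["time_s"],s["tcp_pos"],s["wrist_force"],s["moment"],s["gripper_width"])
im=cams.capture("wrist");pickle.dump(s,open("s9.pkl","wb"))
cv2.imwrite('pics/w9c.png',cv2.resize(im[0:260,190:450,::-1],None,fx=2.3,fy=2.3,interpolation=2)[:600])
E
```

```text
12.4 [ 0.3873 -0.2224  0.0541] [ 0.2487 -0.6325 -0.6177] [-0.0721 -0.0093  0.0397] 0.18158289516434828
```

View pics/w9c.png

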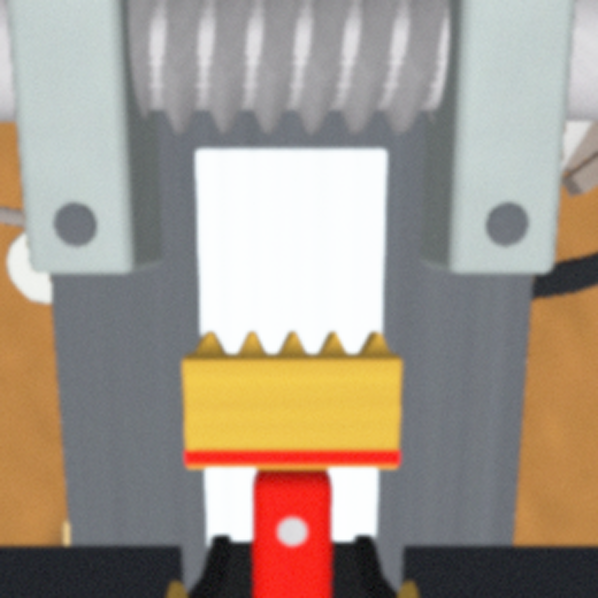

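>>> {"fn": "drive_tool", "kwargs": {"deltas": [{"dx": 0.001,"dy": 0,"dz": 0,"wx": 0,"wy": 0,"wz": 0},{"dx": 0.003,"dy": 0,"dz": 0,"wx": 0,"wy": 0,"wz": 0},{"dx": 0.006,"dy": 0,"dz": 0,"wx": 0,"wy": 0,"wz": 0},{"dx": 0.01,"dy": 0,"dz": 0,"wx": 0,"wy": 0,"wz": 0},{"dx": 0.014,"dy": 0,"dz": 0,"wx": 0,"wy": 0,"wz": 0},{"dx": 0.018,"dy": 0,"dz": 0,"wx": 0,"wy": 0,"wz": 0},{"dx": 0.022,"dy": 0,"dz": 0,"wx": 0,"wy": 0,"wz": 0},{"dx": 0.026,"dy": 0,"dz": 0,"wx": 0,"wy": 0,"wz": 0},{"dx": 0.029,"dy": 0,"dz": 0,"wx": 0,"wy": 0,"wz": 0},{"dx": 0.032,"dy": 0,"dz": 0,"wx": 0,"wy": 0,"wz": 0},{"dx": 0.033,"dy": 0,"dz": 0,"wx": 0,"wy": 0,"wz": 0},{"dx": 0.033,"dy": 0,"dz": 0,"wx": 0,"wy": 0,"wz": 0},{"dx": 0.033,"dy": 0,"dz": 0,"wx": 0,"wy": 0,"wz": 0}]}}

```text
time_s: 13.75
tcp_pos: [0.4182, -0.234, 0.0541]
ee_rot: [[0.936, -0.351, -0.002], [-0.351, -0.936, -0.001], [-0.002, 0.001, -1.0]]
wrist_force: [-2.5, 0.3, 3.7]
gripper_width: 0.182
```

```bash
python3 - <<'E'
from m import *
s=r.sense(); print(s["time_s"],s["tcp_pos"],s["wrist_force"],s["moment"],s["gripper_width"])
im=cams.capture("wrist");pickle.dump(s,open("s10.pkl","wb"))
cv2.imwrite('pics/w10c.png',cv2.resize(im[60:260,210:430,::-1],None,fx=3,fy=3,interpolation=2)[:600])
E
```

```text
13.75 [ 0.4182 -0.234   0.0541] [-2.5079  0.3234  3.6692] [ 0.1705  0.98   -0.0295] 0.18150661166570228
```

View pics/w10c.png

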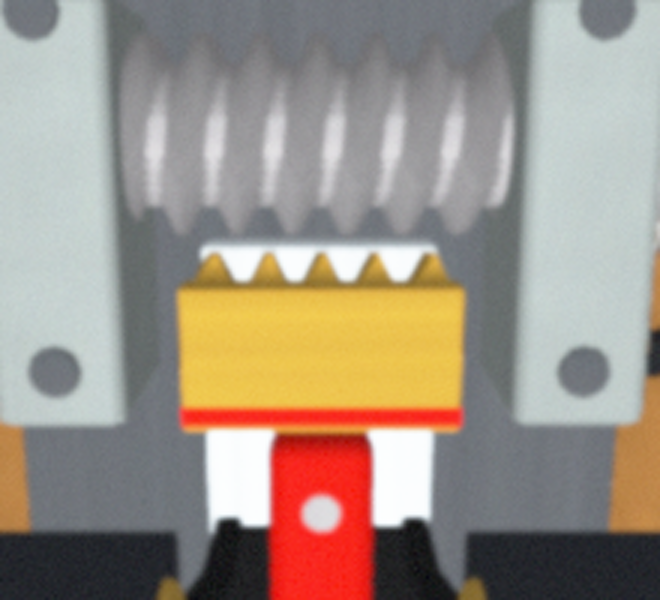

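>>> {"fn": "drive_tool", "kwargs": {"deltas": [{"dx": 0.0005,"dy": -0.0003,"dz": 0,"wx": 0,"wy": 0,"wz": 0},{"dx": 0.0015,"dy": -0.0003,"dz": 0,"wx": 0,"wy": 0,"wz": 0},{"dx": 0.0025,"dy": -0.0003,"dz": 0,"wx": 0,"wy": 0,"wz": 0},{"dx": 0.0035,"dy": -0.0003,"dz": 0,"wx": 0,"wy": 0,"wz": 0},{"dx": 0.0045,"dy": -0.0003,"dz": 0,"wx": 0,"wy": 0,"wz": 0},{"dx": 0.005,"dy": -0.0003,"dz": 0,"wx": 0,"wy": 0,"wz": 0},{"dx": 0.005,"dy": -0.0003,"dz": 0,"wx": 0,"wy": 0,"wz": 0}]}}

```text
time_s: 14.5
tcp_pos: [0.4225, -0.2352, 0.0541]
ee_rot: [[0.936, -0.351, -0.003], [-0.351, -0.936, -0.0], [-0.003, 0.001, -1.0]]
wrist_force: [-6.1, 2.0, 5.8]
gripper_width: 0.179
```

```bash
python3 - <<'E'
from m import *
s=r.sense(); print(s["time_s"],s["tcp_pos"],s["ee_rot"].T@s["wrist_force"],s["moment"],s["gripper_width"])
im=cams.capture("wrist");pickle.dump(s,open("s11.pkl","wb"))
cv2.imwrite('pics/w11c.png',cv2.resize(im[60:260,210:430,::-1],None,fx=3,fy=3,interpolation=2)[:600])
E
```

```text
14.5 [ 0.4225 -0.2352  0.0541] [-6.4694  0.2921 -5.7576] [0.4043 1.2731 0.0413] 0.1789218497165513
```

View pics/w11c.png

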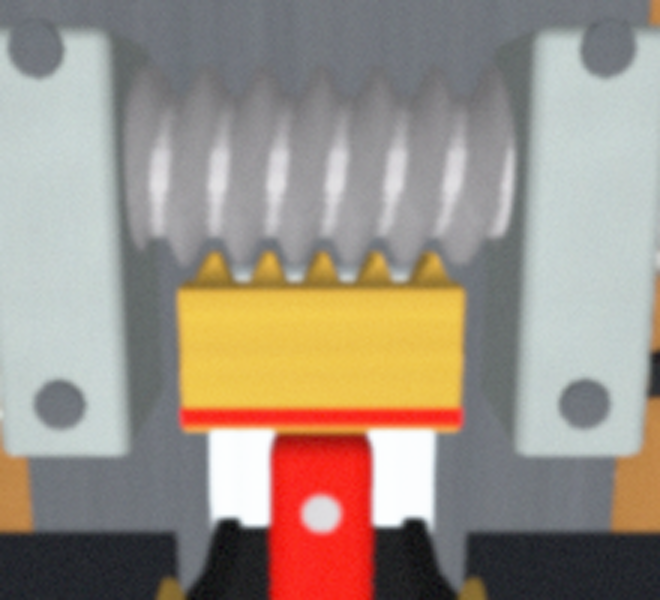

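>>> {"fn": "drive_tool", "kwargs": {"deltas": [{"dx": 0.0005,"dy": 0,"dz": -0.0003,"wx": 0,"wy": 0,"wz": 0},{"dx": 0.001,"dy": 0,"dz": -0.0003,"wx": 0,"wy": 0,"wz": 0},{"dx": 0.0015,"dy": 0,"dz": -0.0003,"wx": 0,"wy": 0,"wz": 0},{"dx": 0.002,"dy": 0,"dz": -0.0003,"wx": 0,"wy": 0,"wz": 0},{"dx": 0.002,"dy": 0,"dz": -0.0003,"wx": 0,"wy": 0,"wz": 0},{"dx": 0.002,"dy": 0,"dz": -0.0003,"wx": 0,"wy": 0,"wz": 0}]}}

```text
time_s: 15.15
tcp_pos: [0.4249, -0.236, 0.0542]
ee_rot: [[0.936, -0.351, -0.002], [-0.351, -0.936, -0.0], [-0.001, 0.001, -1.0]]
wrist_force: [-0.5, 0.6, -1.5]
gripper_width: 0.181
```

```bash
python3 - <<'E'
from m import *
s=r.sense(); print(s["time_s"],s["tcp_pos"],s["ee_rot"].T@s["wrist_force"],s["moment"],s["gripper_width"])
im=cams.capture("wrist");pickle.dump(s,open("s12.pkl","wb"))
cv2.imwrite('pics/w12c.png',cv2.resize(im[60:260,210:430,::-1],None,fx=3,fy=3,interpolation=2)[:600])
E
```

```text
15.15 [ 0.4249 -0.236   0.0542] [-0.6967 -0.329   1.5392] [0.2131 0.2178 0.0095] 0.18054386727058405
```

View pics/w12c.png

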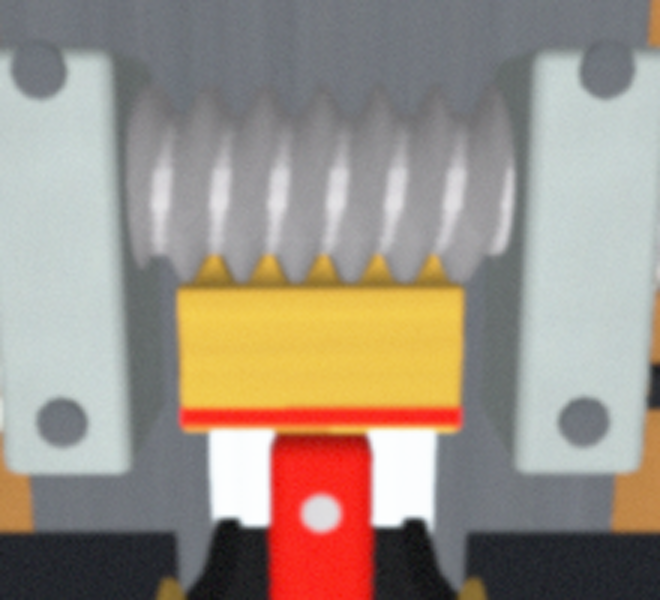

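>>> {"fn": "drive_tool", "kwargs": {"deltas": [{"dx": 0.0002,"dy": 0,"dz": 0.0001,"wx": 0,"wy": 0,"wz": 0},{"dx": 0.0004,"dy": 0,"dz": 0.0001,"wx": 0,"wy": 0,"wz": 0},{"dx": 0.0004,"dy": 0,"dz": 0.0001,"wx": 0,"wy": 0,"wz": 0}]}}

```text
time_s: 15.5
tcp_pos: [0.4249, -0.2361, 0.0541]
ee_rot: [[0.936, -0.351, -0.002], [-0.351, -0.936, -0.0], [-0.002, 0.001, -1.0]]
wrist_force: [-1.2, 1.7, -0.2]
gripper_width: 0.179
```

>>> {"fn": "drive_tool", "kwargs": {"deltas": [{"dx": 0.0003,"dy": 0,"dz": 0,"wx": 0,"wy": 0,"wz": 0},{"dx": 0.0005,"dy": 0,"dz": 0,"wx": 0,"wy": 0,"wz": 0},{"dx": 0.0005,"dy": 0,"dz": 0,"wx": 0,"wy": 0,"wz": 0}]}}

```text
time_s: 15.8
tcp_pos: [0.4249, -0.2362, 0.0541]
ee_rot: [[0.936, -0.351, -0.003], [-0.351, -0.936, 0.0], [-0.003, 0.001, -1.0]]
wrist_force: [-4.3, 2.4, 1.9]
gripper_width: 0.181
```

```bash
python3 - <<'E'
from m import *
s=r.sense(); print(s["time_s"],s["tcp_pos"],s["ee_rot"].T@s["wrist_force"],s["moment"],s["gripper_width"])
im=cams.capture("wrist");pickle.dump(s,open("s13.pkl","wb"))
cv2.imwrite('pics/w13c.png',cv2.resize(im[120:200,250:400,::-1],None,fx=5,fy=5,interpolation=2)[:600])
E
```

```text
15.8 [ 0.4249 -0.2362  0.0541] [-4.9029 -0.7647 -1.9101] [0.9535 0.9366 0.0956] 0.18064834104461447
```

View pics/w13c.png

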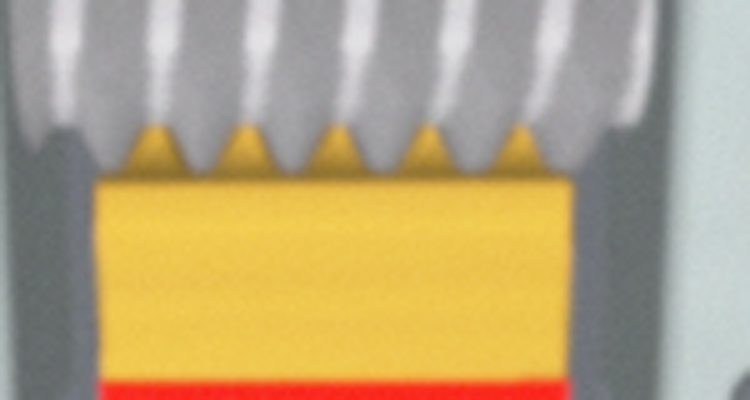

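>>> {"fn": "drive_tool", "kwargs": {"deltas": [{"dx": 0.0004,"dy": 0,"dz": 0,"wx": 0,"wy": 0,"wz": 0},{"dx": 0.0005,"dy": 0,"dz": 0,"wx": 0,"wy": 0,"wz": 0},{"dx": 0.0005,"dy": 0,"dz": 0,"wx": 0,"wy": 0,"wz": 0}]}}

```text
time_s: 16.15
tcp_pos: [0.4249, -0.2361, 0.0541]
ee_rot: [[0.936, -0.351, -0.004], [-0.351, -0.936, 0.0], [-0.004, 0.001, -1.0]]
wrist_force: [-4.4, 4.5, 2.8]
gripper_width: 0.178
```

>>> {"fn": "drive_tool", "kwargs": {"deltas": [{"dx": -0.0004,"dy": 0,"dz": 0,"wx": 0,"wy": 0,"wz": 0},{"dx": -0.0007,"dy": 0,"dz": 0,"wx": 0,"wy": 0,"wz": 0},{"dx": -0.0007,"dy": 0,"dz": 0,"wx": 0,"wy": 0,"wz": 0}]}}

```text
time_s: 16.45
tcp_pos: [0.4249, -0.2362, 0.0541]
ee_rot: [[0.936, -0.351, -0.003], [-0.351, -0.936, -0.0], [-0.003, 0.001, -1.0]]
wrist_force: [-4.5, 3.1, 1.3]
gripper_width: 0.179
```

>>> {"fn": "drive_tool", "kwargs": {"deltas": [{"dx": 0,"dy": 0,"dz": 0,"wx": 0,"wy": 0,"wz": 0},{"dx": 0,"dy": 0,"dz": 0,"wx": 0,"wy": 0,"wz": 0},{"dx": 0,"dy": 0,"dz": 0,"wx": 0,"wy": 0,"wz": 0},{"dx": 0,"dy": 0,"dz": 0,"wx": 0,"wy": 0,"wz": 0},{"dx": 0,"dy": 0,"dz": 0,"wx": 0,"wy": 0,"wz": 0},{"dx": 0,"dy": 0,"dz": -0.005,"wx": 0,"wy": 0,"wz": 0},{"dx": 0,"dy": 0,"dz": -0.02,"wx": 0,"wy": 0,"wz": 0},{"dx": 0,"dy": 0,"dz": -0.04,"wx": 0,"wy": 0,"wz": 0},{"dx": 0,"dy": 0,"dz": -0.055,"wx": 0,"wy": 0,"wz": 0},{"dx": 0,"dy": 0,"dz": -0.06,"wx": 0,"wy": 0,"wz": 0},{"dx": 0,"dy": 0,"dz": -0.06,"wx": 0,"wy": 0,"wz": 0},{"dx": 0,"dy": 0,"dz": -0.06,"wx": 0,"wy": 0,"wz": 0}], "gripper": 0.7}}

```text
time_s: 17.65
tcp_pos: [0.4252, -0.2361, 0.1137]
ee_rot: [[0.936, -0.351, -0.003], [-0.351, -0.936, -0.0], [-0.002, 0.001, -1.0]]
wrist_force: [0.1, -0.7, -0.7]
gripper_width: 0.697
```

```bash
python3 - <<'E'
from m import *
s=r.sense(); print(s["time_s"],s["tcp_pos"],s["ee_rot"].T@s["wrist_force"],s["gripper_width"])
im=cams.capture("wrist");pickle.dump(s,open("s14.pkl","wb"))
cv2.imwrite('pics/w14c.png',cv2.resize(im[40:240,210:430,::-1],None,fx=3,fy=3,interpolation=2)[:600])
E
```

```text
17.65 [ 0.4252 -0.2361  0.1137] [0.3383 0.5955 0.6778] 0.6973628553379331
```

View pics/w14c.png

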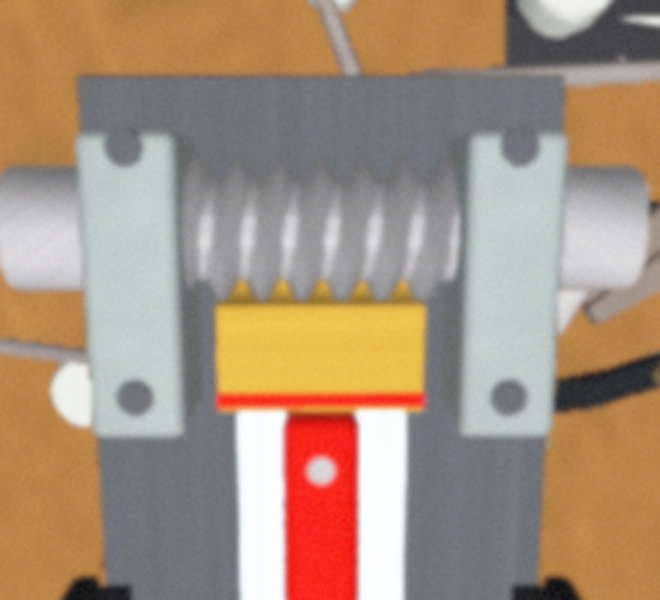

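```bash
python3 - <<'E'
from m import *
s=pickle.load(open('s14.pkl','rb'));cm=cams.camera_model("wrist");T=wristT(cm,s);R=s["ee_rot"];p=s["tcp_pos"]
f=lambda q,z:(R.T@(ray(cm,(q[0]/3+210,q[1]/3+40),z,T)-p)*1000).round(2)
print("head front",f((216,304),.06),f((426,304),.06),"rear",f((217,410),.06),f((425,410),.06))
print("cheek rear/front",f((140,436),.078),f((505,436),.078),f((125,134),.078),f((520,134),.078))
print("plate front z42",f((78,76),.042),f((563,76),.042))
print("crests",f((260,299),.056),f((382,299),.056),"tips",f((241,280),.056),f((403,280),.056))
E
```

```text
head front [ 49.27 -19.73  53.57] [49.25 22.02 53.61] rear [ 27.76 -20.09  53.62] [27.74 22.36 53.66]
cheek rear/front [ 26.55 -32.94  35.61] [26.52 35.81 35.68] [ 80.84 -33.13  35.48] [80.8  35.99 35.55]
plate front z42 [ 93.54 -48.43  71.43] [93.47 50.51 71.54]
crests [ 49.83 -11.2   57.58] [49.82 13.48 57.6 ] tips [ 53.63 -14.96  57.56] [53.61 17.65 57.6 ]
```

```bash
python3 - <<'E'
from m import *
from station import ticket
im=cams.capture("scene"); cv2.imwrite('pics/s15.png',im[:,:,::-1])
print(r.sense()["time_s"],ticket.finish_job())
E
```

```text
the job is handed in; nothing more can be done
17.75 None
```

View pics/s15.png

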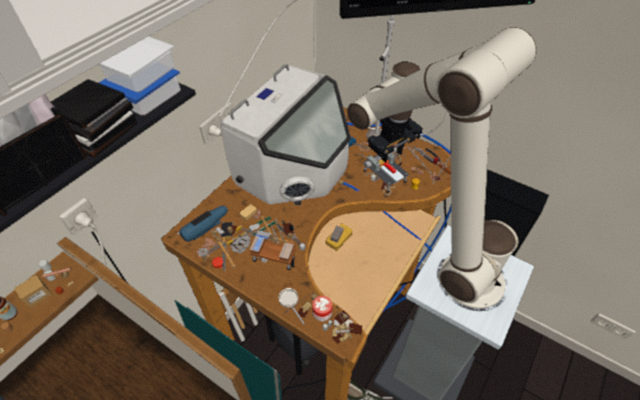

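I handed the job in at 17.75 s with the brass leaf home in the thread. I took the leaf by its head and drew it 60 mm out of the holder. I carried it round in front of the sandblaster, laid it flat on the ledge clear of the threads and let go. Then I took it by the handle and slid it forward until it stopped: the gripper no longer moved and the push rose to about 6 N. I eased off, opened the fingers and lifted away.

**Seating:** After letting go, the wrist picture puts the tooth tips at about x = 35 mm of the cradle, measured against both the plate and the cheeks. That matches the seat. The leaf is centred and square within what I can measure, about 0.3 mm. It stayed in place when the fingers opened.

**Disagreement:** The wrist camera reads about 1.2 mm off sideways from its calibration. I therefore aligned the leaf by comparing it with the rail and grooves in the picture.

**Surroundings:** In the final overview picture the steel leaf is still in the holder and the loose things look where they were. I did not measure the loose things one by one. The wrist readings at the end of each move stayed under about 10 N. The gripper touched nothing at the end.

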